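# Set the light table's dimmer to the third click and switch it on

### The job

Using only the outside of the fingers, push the orange dimmer lever along its slot from the parked end, counting the clicks, and leave it seated in the third notch (the green mark) without ever going past it into the fourth. Then press the green button fully down to switch the lamp on and let it come back up. Push gently, do not grip the lever, leave the jar, glue bottle, brush and glass tile where they are, and finish clear of everything.

Things in the scene. Friction and masses are not known exactly. Their poses are not given: they have to be found in the camera images.
- console: dimmer console screwed to the light table: grey box 150 mm (its x) by 270 mm (its y) by 50 mm high, white flat top; origin at the centre of its underside, z up. A slot 14 mm wide runs along its y axis at x = +25 mm. Five bars of growing length beside the slot (on its -x side, dark, the third one green) mark the five notches, 20 mm apart.
- paddle: orange upright paddle of the dimmer lever, 30 mm (x) by 14 mm (y, along the slot) by 40 mm high; origin at the centre of its underside, 8 mm above the console's top; axes as the console's. It only slides along the console's y axis. Pushing it from one notch to the next takes about 5 N at first, rising to 7 N up the ridge; once past the ridge, half-way between two notches it snaps forward by itself into the next notch.
- paddle_top (a point): centre of the paddle's top face, 48 mm above the console's top, 98 mm above the table
- dimmer (a joint): travel of the lever in m towards the console's +y, 0 at the parked end stop, where the paddle is at console y = -85 mm. It starts loose in the parked stretch, 0 to 0.012. Notches (clicks) at 0.035, 0.055, 0.075 (the third), 0.095, 0.115; ridges at 0.025, 0.045, 0.065, 0.085, 0.105; end stop 0.118.
- notch3 (a point): the third notch: point in the slot on the console's top face where the lever's centre belongs, at console x = +25 mm, y = -10 mm
- lamp (a joint): travel of the green button in m, 0 up, 0.006 fully down; it springs back up, fully down takes 5 N
- lamp_top (a point): centre of the top face of the green round button (30 mm across, in a black 46 mm collar), 72 mm above the table when up, at console x = -30 mm, y = +85 mm
- frit: loose jar of red-brown glass grains with white cap, 64 mm across, 75 mm high, origin under its centre; stands about 220 mm to one side of the console's centre
- glue: loose white glue bottle with blue cap, 52 mm across, 100 mm high, origin under its centre; stands on the other side
- brush: loose flat brush, 200 mm long along its x, about 42 mm wide and 20 mm high, lying on the robot's side of the console; origin under its middle
- tile: loose dark red glass tile 90 x 130 x 8 mm with brass strips, lying on the far side of the console; origin under its centre

How it is judged:
By the outcome, as a careful person would: the job done as asked, in the order asked, and still so for the second after the job is handed in, with the robot touching nothing.
It also fails if it takes over 48 s, if anything falls off the work surface, if the arm or the gripper's body presses on something with over 40 N, if the wrist force passes 120 N, or if a joint passes its speed limit or range.

### The arm

A 6-joint arm with a two-finger parallel gripper is mounted at the origin on the work surface. World frame = base frame: x ahead of the robot, y to its left, z up, the work surface at z = 0. Lengths are in mm, angles in rad, forces in N, time in s.
With the tool pointing down it reaches from about 300 to 775 mm from the base axis. Payload 14.6 kg.
Tool frame: the origin (TCP) lies on the centre line of the jaws, within the pads' length; the fingertips stand 19 mm ahead of it and the grasp point (between the pads) is the TCP (bot.tip_reach is the distance from the TCP to the fingertips, in mm); y points along the fingers, x is the direction in which the jaws open and shut, and the axes are right-handed (so a half turn about y gives the same grasp; the last joint's range is limited). The gripper opens to 85 mm and grips with 20 to 120 N. Pads are 22 mm wide; open, the fingers measure 114 mm over their backs; the gripper's body (76 mm by 85 mm) begins 54 mm behind the grasp point. The pads swing forward as they close: fully open they stand 13 mm farther back than shut.
Start: joints at [-1.376, 0.3, 1.521, -0, 1.321, -0.067], TCP at [142.344, -531.251, 250.281] pointing down, gripper open.
Joint ranges: [-3.03, 3.03], [-0.79, 2.21], [0.23, 2.52], [-1.04, 4.18], [0, 3.07], [-2.55, 2.55]. Speed limits (rad/s): [2.22, 2.22, 2.57, 3.14, 3.14, 3.14].

### API

Orientations are given as a unit quaternion [w, x, y, z].
In Python, from rig import bot gives the robot as it stands. Calls block until the motion is done:
- bot.move_to(position, orientation): joint-space move of the TCP to a pose.
- bot.servo_line(position, attitude=None, speed=150, until_force=None): straight line of the TCP; attitude=None keeps the orientation; speed is the mean speed in mm/s. With until_force (N) it stops when the force on the tool has changed by that much, and returns True; else False.
- bot.move_joints(angles): joint-space move.
- bot.move_gripper(opening, grip_force=None): finger opening in mm; grip_force is the grip in N (None keeps the last); returns when the fingers have stopped.
- bot.dwell(seconds).
- bot.ik(position, orientation): joint angles nearest the present ones, or None.
- bot.read_state(): the state.
- bot.read_camera(name): name is "scene" or "top" or "wrist"; returns a dict with "image" (420x560x3 uint8, blue, green, red), "depth" (420x560 float32, mm along the optical axis (not along the pixel's ray), 0 where there is no reading), "fovy" (degrees; the focal length in pixels is half the picture's height over the tangent of half this angle, whatever the lens; pixels are square), "cx", "cy" (the principal point, pixels), "k1" (the pictures are not rectified: a ray, as slopes to the right and down, at radius r is drawn at 1 + k1 r^2 times it, then the intrinsics apply), "eye" and "attitude" of the camera in the world; the wrist camera has in their place "mount" (4x4, takes a point from camera to tool coordinates, whose origin is the TCP and whose axes are the tool frame's). Camera axes: x right, y down, z forward; pixel columns grow to the right and rows downward; lengths in mm; the calibration is good to about 2 mm. A picture is of the moment at which its call begins: read the wrist's pose just before it.
A pose or a line that the arm cannot do raises bot.MotionError and nothing moves.
- bot.finish_job(): hands the job in, once; it reports no verdict.
The state is a dict: "clock": time; "joint_positions": joint angles; "qvel": joint speeds; "effort": joint torques, N m; "ee_pos": TCP position; "tool_rot": TCP orientation; "ft_force": force on the tool from outside, world axes, zero at the start; "moment": the same for the moment, N m; "grip_width": finger opening in mm.
Only numpy, scipy, OpenCV 4.12 (cv2) and the standard library are available. Lean on these libraries where they do the work, as an engineer would, in place of code of your own. Each camera call takes 0.05 s, during which the arm holds its last target.

## Working session

There is one attempt and no reset: what is moved stays moved. The work goes in short steps, each a Python script; the robot and the scene stay as the last script left them, time stands still between calls to the robot, and variables do not carry over. Pictures are saved under pics/ and viewed, and the job is handed in when it is done.

```bash
ls; mkdir -p pics; python3 - <<'E'
from rig import bot
import cv2,numpy as np
s=bot.read_state();print(s)
for n in("scene","top"):
    c=bot.read_camera(n);cv2.imwrite(f"pics/{n}0.png",c["image"]);np.savez(f"{n}0.npz",**c)
    print(n,{k:v for k,v in c.items() if k not in("image","depth")},(c["depth"]>0).mean())
E
```

```text
pics
{'clock': 0.0, 'joint_positions': array([-1.37563059e+00,  3.00487079e-01,  1.52154793e+00, -1.79835310e-05,
        1.32070406e+00, -6.65993333e-02]), 'qvel': array([ 5.48359743e-04,  1.33378281e-03, -6.21048971e-04,  1.50562471e-03,
        7.87655060e-04,  1.01042904e-05]), 'effort': array([-3.79502317e-04, -5.43499517e+01, -3.61796951e+01, -2.50810410e-05,
        3.90253466e-03,  4.61122511e-06]), 'ee_pos': array([ 142.28716676, -531.06956383,  249.72655971]), 'tool_rot': array([ 0.56124198, -0.56071603,  0.43077613, -0.43015915]), 'ft_force': array([0.32547586, 0.82650664, 0.91720525]), 'moment': array([-0.00966291,  0.00080406, -0.02543329]), 'grip_width': 85.57162044326246}
scene {'fovy': 43.90016307330734, 'cx': 274.6360747809684, 'cy': 205.7912512199355, 'k1': -0.1896437756241389, 'eye': array([1336.20320052, -248.06356024,  726.25921559]), 'attitude': array([-0.36908612,  0.74167093,  0.50246979, -0.24743438])} 0.9958163265306123
top {'fovy': 55.841880192488766, 'cx': 274.4703803351417, 'cy': 213.82874050564754, 'k1': -0.008781069897637515, 'eye': array([ 523.50825868,   52.74599052, 1024.0676837 ]), 'attitude': array([-0.01732686,  0.70754296, -0.70623045,  0.01792458])} 0.9960586734693877
```

View pics/top0.png

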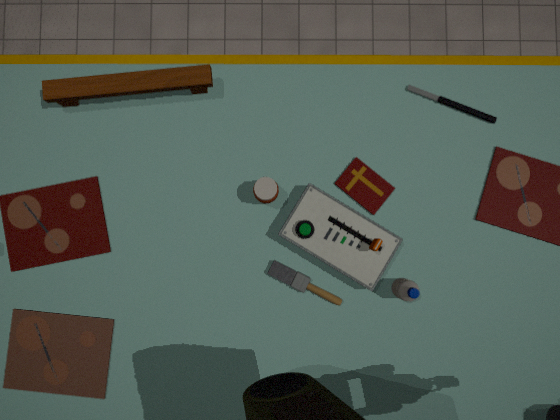

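View pics/scene0.png

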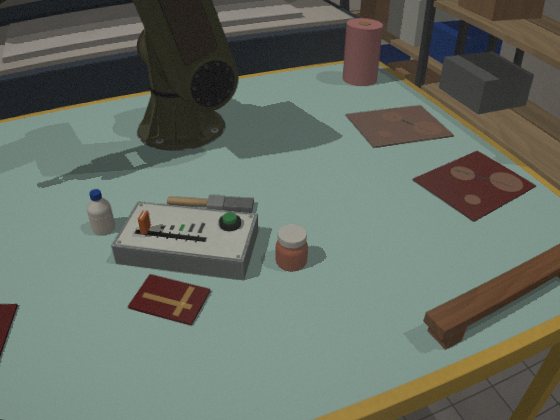

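The top view shows the console centred near (340,237). The orange paddle is at (376,243), at the right (parked) end, the green button at (305,229), the jar at (265,190) and the glue at (408,290). Next I'll measure positions.

```bash
cat > h.py <<'E'
import numpy as np,cv2
from scipy.spatial.transform import Rotation as R
def rot(q): return R.from_quat([q[1],q[2],q[3],q[0]]).as_matrix()
def quat(M):
    x,y,z,w=R.from_matrix(M).as_quat(); return [w,x,y,z]
def pose(c,state=None):
    if "eye" in c: return rot(c["attitude"]),np.array(c["eye"])
    M=np.array(c["mount"]);Rt=rot(state["tool_rot"])
    return Rt@M[:3,:3],Rt@M[:3,3]+state["ee_pos"]
def cast(c,uv,z,state=None):
    uv=np.atleast_2d(uv).astype(float)
    f=210/np.tan(np.radians(float(c["fovy"]))/2)
    K=np.array([[f,0,float(c["cx"])],[0,f,float(c["cy"])],[0,0,1]])
    n=cv2.undistortPoints(uv.reshape(-1,1,2),K,np.array([float(c["k1"]),0,0,0])).reshape(-1,2)
    A,e=pose(c,state)
    d=np.c_[n,np.ones(len(n))]@A.T
    return e+d*((z-e[2])/d[:,2])[:,None]
def blob(m,k=0):
    n,l,s,ce=cv2.connectedComponentsWithStats(m.astype(np.uint8))
    o=np.argsort(-s[1:,4])+1
    return [(s[i],ce[i],l==i) for i in o]
E
python3 - <<'E'
from h import *
c=dict(np.load("top0.npz"));im=c["image"]
hsv=cv2.cvtColor(im,cv2.COLOR_BGR2HSV);H,S,V=[hsv[...,i].astype(int) for i in range(3)]
roi=np.zeros(H.shape,bool);roi[170:310,250:430]=1
w=roi&(S<40)&(V>130)
w=cv2.morphologyEx(w.astype(np.uint8),cv2.MORPH_CLOSE,np.ones((3,3)))
b=blob(w)[0];cn=max(cv2.findContours(b[2].astype(np.uint8),0,1)[0],key=cv2.contourArea)
pts=cast(c,cn.reshape(-1,2),50)
r=cv2.minAreaRect(pts[:,:2].astype(np.float32));print("console",r,cv2.boxPoints(r))
for nm,m,z in (("green",roi&(H>50)&(H<80)&(S>120)&(V<220),72),("orange",roi&(H<18)&(S>150)&(V>120),98)):
    for s,ce,_ in blob(m)[:4]: print(nm,s,ce,cast(c,ce,z)[0])
A,e=pose(c)
for nm,uv,z in (("jar",(265,188),75),("glue",(413,293),100),("tile",(364,186),8),("brush",(304,282),20),("notch3",(344,240),50)):print(nm,cast(c,uv,z)[0])
E
```

```text
console ((510.0030517578125, -181.6966552734375), (118.29823303222656, 68.20509338378906), 58.520755767822266) [[ 450.03235 -214.33276]
 [ 508.19968 -249.94876]
 [ 569.97375 -149.06055]
 [ 511.80643 -113.44455]]
green [298 223  14  13 134] [304.6641791  228.87313433] [534.98162885 -20.58685195  72.        ]
green [341 237   5   7  20] [343.05 239.65] [ 509.30758601 -112.64124943   72.        ]
green [343 224   1   1   1] [343. 224.] [ 546.84929742 -112.77085939   72.        ]
green [331 219   1   1   1] [331. 219.] [558.8212542 -83.9767233  72.       ]
orange [376 240   6  10  13] [379.         244.46153846] [ 498.6235176 -191.9896108   98.       ]
orange [374 244   3   4   4] [375.25 245.5 ] [ 496.19447705 -183.20353208   98.        ]
orange [378 240   2   2   2] [378.5 240.5] [ 507.84538412 -190.92220669   98.        ]
jar [633.04165876  74.8854272   75.        ]
glue [ 386.65334278 -269.12996308  100.        ]
tile [ 646.47819076 -178.74979098    8.        ]
brush [401.99942087 -22.67708974  20.        ]
notch3 [ 508.12589942 -118.79037854   50.        ]
```

```bash
python3 - <<'E'
from rig import bot
from h import *
s=bot.read_state();print(rot(s["tool_rot"]).round(3))
yd=np.array([.52,.85,0]);yd/=np.linalg.norm(yd);xd=np.array([yd[1],-yd[0],0])
c=bot.read_camera("wrist");print({k:v for k,v in c.items() if k not in("image","depth")})
for sg in(1,-1):
  for ax in (xd,yd):
    X=sg*ax;Y=np.array([0,0,-1.]);M=np.c_[X,Y,np.cross(X,Y)]
    for p in ([505,-125,330],[480,-220,78],[535,-20,100]): 
        q=bot.ik(p,quat(M));print(sg,ax.round(2),p,None if q is None else q.round(2))
E
```

```text
[[ 0.259 -0.     0.966]
 [-0.966  0.001  0.259]
 [-0.001 -1.     0.   ]]
{'fovy': 65.19465153547233, 'cx': 277.99048029483276, 'cy': 209.6796949538186, 'k1': -0.005089732404238119, 'mount': array([[ 9.99999698e-01, -4.11906045e-04, -6.59278256e-04,
        -1.24110946e-01],
       [ 5.02086263e-04, -3.05236953e-01,  9.52276300e-01,
        -1.22707706e+02],
       [-5.93484450e-04, -9.52276343e-01, -3.05236654e-01,
         7.94986573e+01],
       [ 0.00000000e+00,  0.00000000e+00,  0.00000000e+00,
         1.00000000e+00]])}
1 [ 0.85 -0.52  0.  ] [505, -125, 330] [-0.31  0.18  1.48 -0.    1.48  0.24]
1 [ 0.85 -0.52  0.  ] [480, -220, 78] [-0.5   0.46  1.74 -0.    0.94  0.05]
1 [ 0.85 -0.52  0.  ] [535, -20, 100] [-0.11  0.44  1.71 -0.    0.99  0.44]
1 [0.52 0.85 0.  ] [505, -125, 330] [-0.31  0.18  1.48 -0.    1.48 -1.33]
1 [0.52 0.85 0.  ] [480, -220, 78] [-0.5   0.46  1.74 -0.    0.94 -1.52]
1 [0.52 0.85 0.  ] [535, -20, 100] [-0.11  0.44  1.71 -0.    0.99 -1.13]
-1 [ 0.85 -0.52  0.  ] [505, -125, 330] None
-1 [ 0.85 -0.52  0.  ] [480, -220, 78] None
-1 [ 0.85 -0.52  0.  ] [535, -20, 100] None
-1 [0.52 0.85 0.  ] [505, -125, 330] [-0.31  0.18  1.48  0.    1.48  1.81]
-1 [0.52 0.85 0.  ] [480, -220, 78] [-0.5   0.46  1.74 -0.    0.94  1.62]
-1 [0.52 0.85 0.  ] [535, -20, 100] [-0.11  0.44  1.71 -0.    0.99  2.01]
```

```bash
python3 - <<'E'
from rig import bot
from h import *
bot.move_gripper(0,20)
yd=np.array([.52,.85,0]);yd/=np.linalg.norm(yd);xd=np.array([yd[1],-yd[0],0])
C=np.array([492,-118,0.])
Y=np.array([0,0,-1.]);M=np.c_[xd,Y,np.cross(xd,Y)]
bot.move_to(C+30*yd-80*xd+[0,0,250],quat(M))
bot.dwell(.2)
s=bot.read_state();c=bot.read_camera("wrist");print(s["clock"],s["ee_pos"],s["ft_force"],s["grip_width"])
cv2.imwrite("pics/w1.png",c["image"]);np.savez("w1.npz",ee_pos=s["ee_pos"],tool_rot=s["tool_rot"],**c)
E
```

```text
3.15 [439.42497346 -51.09640655 249.95091089] [-0.29572152  0.0689953   0.61337315] 0.0060588568971237195
```

View pics/w1.png

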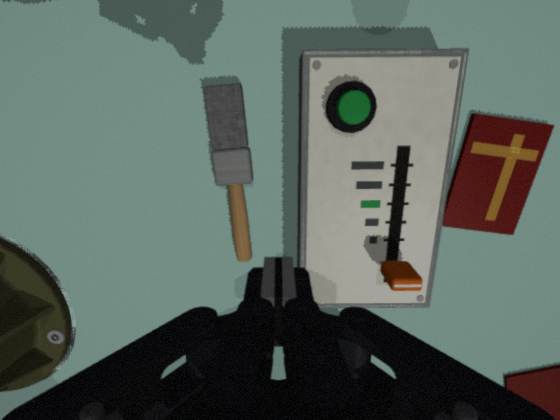

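```bash
python3 - <<'E'
from h import *
c=dict(np.load("w1.npz"));s=c;im=c["image"];dp=c["depth"]
A,e=pose(c,s)
hsv=cv2.cvtColor(im,cv2.COLOR_BGR2HSV);H,S,V=[hsv[...,i].astype(int) for i in range(3)]
roi=np.zeros(H.shape,bool);roi[35:315,295:475]=1
def dpt(uv):
    p=cast(c,uv,0,s); d=p-e; dz=d@A[:,2]
    return e+d*(np.array([dp[int(round(v)),int(round(u))] for u,v in np.atleast_2d(uv)])/dz)[:,None]
def world(mask):
    v,u=np.nonzero(mask); return dpt(np.c_[u,v]),np.c_[u,v]
# button
m=roi&(H>45)&(H<85)&(S>120)
for st,ce,l in blob(m)[:2]:
    print("green",st,ce,"z72",cast(c,ce,72,s)[0],"z50",cast(c,ce,50,s)[0],"depth z",np.median(world(l)[0][:,2]))
# console top edges
w=roi&(S<45)&(V>110); b=blob(w)[0];print(b[0])
cn=max(cv2.findContours(cv2.morphologyEx(b[2].astype(np.uint8),2|1,np.ones((3,3))),0,1)[0],key=cv2.contourArea)
r=cv2.minAreaRect(cast(c,cn.reshape(-1,2),50,s)[:,:2].astype(np.float32));print("rect",r,cv2.boxPoints(r))
# bars/slot darkness
dk=roi&(V<70)
for st,ce,l in blob(dk)[:7]: print("dark",st,ce,cast(c,ce,50,s)[0])
o=roi&(H<20)&(S>120)
st,ce,l=blob(o)[0];P,uv=world(l);k=P[:,2]>92
print("orange",st,P[k].mean(0),k.sum(),np.percentile(P[:,2],[5,50,95]),cv2.minAreaRect(P[k][:,:2].astype(np.float32)))
top=uv[k];print(cv2.minAreaRect(cast(c,top,98,s)[:,:2].astype(np.float32)))
E
python3 - <<'E'
import cv2
im=cv2.imread("pics/w1.png")[225:315,340:440]
cv2.imwrite("pics/w1c.png",cv2.resize(im,None,fx=6,fy=6,interpolation=0))
E
```

```text
green [ 336   89   35   37 1009] [352.98711596 106.77601586] z72 [536.37759913 -19.78545258  72.        ] z50 [540.40236969 -22.42161039  50.        ] depth z 70.77031729661007
green [362 201  18   6 106] [370.33962264 203.46226415] z72 [ 509.58325687 -106.88248558   72.        ] z50 [ 511.64737419 -115.89189477   50.        ] depth z 50.00772421217158
[  305    56   156   248 27006]
rect ((518.92236328125, -108.9542236328125), (256.767822265625, 137.1903533935547), 58.98477554321289) [[ 393.98236 -183.6384 ]
 [ 511.55865 -254.3279 ]
 [ 643.86237  -34.27005]
 [ 526.2861    36.41945]]
dark [ 381  146   32  140 1700] [396.18882353 211.83117647] [ 530.40059338 -138.01216056   50.        ]
dark [ 295   53   38  262 1594] [302.28795483 233.29736512] [ 435.55640829 -107.77332717   50.        ]
dark [ 326   81   50   52 1222] [348.17184943 105.87070376] [536.92743    -19.34101343  50.        ]
dark [443 113  32 105 444] [458.98873874 159.56306306] [ 606.52434685 -121.14744864   50.        ]
dark [339 307  37   8 220] [355.35       311.06818182] [ 439.11230126 -222.43345762   50.        ]
dark [352 162  31   7 214] [366.97196262 165.01401869] [526.67454311 -78.5313437   50.        ]
dark [357 182  24   7 145] [368.46206897 184.52413793] [518.99704092 -97.03187579  50.        ]
orange [ 443  116   32  114 1852] [481.37497133  16.24035441 372.65262017] 8 [5.30155953 6.96371136 8.27810623] ((481.3749694824219, 16.240354537963867), (0.0, 0.0), 0.0)
((584.6337890625, -120.457275390625), (59.907779693603516, 15.64096450805664), 52.32050323486328)
```

View pics/w1c.png

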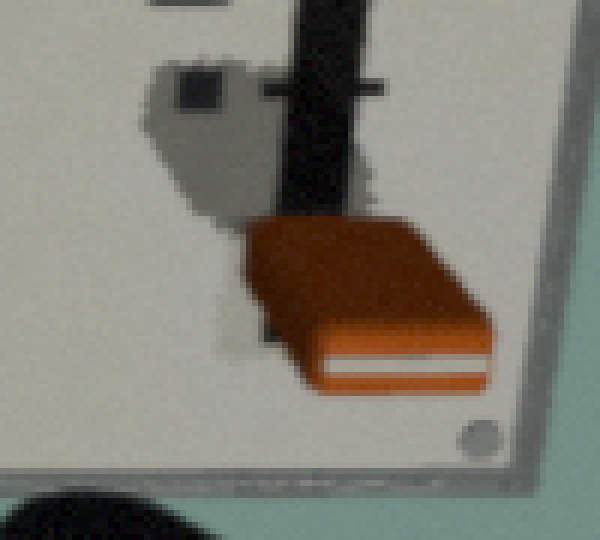

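The wrist view shows the whole console. The button is at (353,107), the green bar at (370,203), and the paddle's top face (orange with a white line) at about (407,284). Next I'll cross-check the paddle and the slot direction.

```bash
python3 - <<'E'
from h import *
c=dict(np.load("w1.npz"));im=c["image"]
V=im.max(2);C=np.array([518.92,-108.95]);yd=np.array([.5150,.8572]);xd=np.array([yd[1],-yd[0]])
loc=lambda p:np.array([(p[:2]-C)@xd,(p[:2]-C)@yd]).round(1)
print("paddle",loc(cast(c,(407.2,284.2),98,c)[0]),cast(c,(407.2,284.2),98,c)[0])
for v in (335.5,),:pass
cor=np.array([[318,322],[492,322],[492,393],[318,393]])/6+[339.5,224.5]
for p in cast(c,cor,98,c): print(loc(p))
print("button",loc(cast(c,(352.99,106.78),72,c)[0]),"bar3",loc(cast(c,(370.34,203.46),50,c)[0]))
for n,uv in(("bar5",(366.97,165.01)),("bar4",(368.46,184.52))):print(n,loc(cast(c,uv,50,c)[0]))
# slot centres per row
P=[]
for v in range(150,255,3):
    u=np.nonzero(V[v,375:425]<45)[0]+375
    if len(u): P.append((np.median(u),v))
for p in cast(c,np.array(P),50,c)[::5]: print("slot",loc(p))
E
```

```text
paddle [ 24.5 -75.5] [ 501.02957384 -186.27445327   98.        ]
[  9.9 -68.9]
[ 37.3 -69.2]
[ 38.9 -81.9]
[ 11.1 -81.6]
button [-31.   85.4] bar3 [-2.7 -9.7]
bar5 [-9.  30.1]
bar4 [-6.1 10.3]
slot [25.1 44.5]
slot [25.2 29.8]
slot [25.3 14.6]
slot [24.8 -1. ]
slot [ 24.9 -17. ]
slot [ 25.  -33.5]
slot [ 21.9 -50.5]
```

```bash
cat >> h.py <<'E'
C=np.array([518.92,-108.95,0]);yd=np.array([.5150,.8572,0]);yd/=np.linalg.norm(yd);xd=np.array([yd[1],-yd[0],0])
Q=quat(np.c_[xd,[0,0,-1.],np.cross(xd,[0,0,-1.])])
def W(x,y,z): return C+x*xd+y*yd+np.array([0,0,z])
E
python3 - <<'E'
from rig import bot
from h import *
print(bot.tip_reach)
bot.move_to(W(25,-112,180),Q)
bot.servo_line(W(25,-112,87),speed=120)
bot.dwell(.2);s=bot.read_state();f0=s["ft_force"]@yd;print(s["clock"],s["ft_force"],(s["ee_pos"]-W(25,-112,87)).round(2))
c=bot.read_camera("scene");cv2.imwrite("pics/s2.png",c["image"])
bot.servo_line(W(25,-98,87),speed=30)
y=-98
while y<-83:
    y+=1;bot.servo_line(W(25,y,87),speed=15);s=bot.read_state()
    print(round(s["clock"],2),y,round((s["ee_pos"]-C)@yd,2),round(s["ft_force"]@yd-f0,2))
E
```

```text
19.0
5.1 [ 0.3765822  -0.08137355 -0.97053933] [ 0.24 -0.12  0.61]
6.02 -97 -97.03 0.52
6.27 -96 -95.99 -0.07
6.52 -95 -94.96 0.75
6.77 -94 -93.93 -0.15
7.02 -93 -92.95 -0.35
7.27 -92 -91.95 0.04
7.52 -91 -90.94 -0.5
7.77 -90 -89.94 -0.94
8.02 -89 -89.01 -0.68
8.27 -88 -88.11 -4.16
8.52 -87 -87.04 -3.25
8.77 -86 -86.0 -4.29
9.02 -85 -84.93 -2.68
9.27 -84 -83.9 -2.55
9.52 -83 -82.97 -3.45
```

View pics/s2.png

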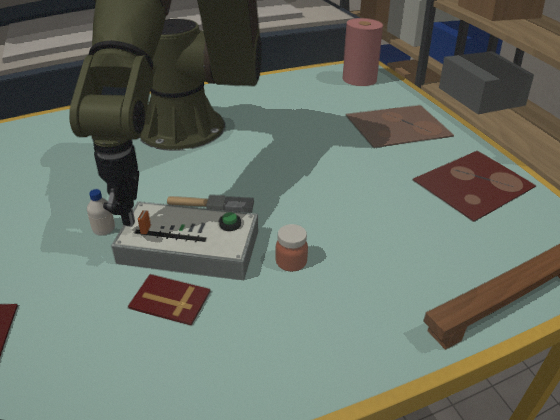

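Fingers are behind the paddle, and resistance began at y≈-88.5. I'll keep pushing and count clicks.

```bash
python3 - <<'E'
from rig import bot
from h import *
f0=np.array([.3766,-.0814,-.97])@yd
y=-83
while y<-62:
    y+=1;bot.servo_line(W(25,y,87),speed=15);s=bot.read_state()
    print(round(s["clock"],2),y,round((s["ee_pos"]-C)@yd,2),round(s["ft_force"]@yd-f0,2))
E
```

```text
9.77 -82 -81.96 -4.13
10.02 -81 -80.84 -3.01
10.27 -80 -79.72 0.28
10.52 -79 -78.77 -0.81
10.77 -78 -77.87 -0.31
11.02 -77 -76.94 -0.22
11.27 -76 -75.96 -0.38
11.52 -75 -74.95 -0.73
11.77 -74 -73.93 0.21
12.02 -73 -72.93 -0.66
12.27 -72 -71.95 0.05
12.52 -71 -70.96 -0.19
12.77 -70 -69.95 -0.61
13.02 -69 -68.95 -0.24
13.27 -68 -68.17 -3.51
13.52 -67 -67.11 -3.87
13.77 -66 -66.03 -3.92
14.02 -65 -65.0 -4.08
14.27 -64 -63.97 -4.37
14.52 -63 -62.9 -3.61
14.77 -62 -61.9 -3.85
```

```bash
python3 - <<'E'
from rig import bot
from h import *
f0=np.array([.3766,-.0814,-.97])@yd
y=-62
while y<-44:
    y+=1;bot.servo_line(W(25,y,87),speed=15);s=bot.read_state()
    print(round(s["clock"],2),y,round((s["ee_pos"]-C)@yd,2),round(s["ft_force"]@yd-f0,2))
E
```

```text
15.02 -61 -60.83 -2.67
15.27 -60 -59.68 1.0
15.52 -59 -58.79 -0.22
15.77 -58 -57.9 -0.96
16.02 -57 -56.93 0.3
16.27 -56 -55.95 -0.04
16.52 -55 -54.94 0.63
16.77 -54 -53.95 -0.19
17.02 -53 -52.97 0.25
17.27 -52 -51.93 -0.5
17.52 -51 -50.96 -0.06
17.77 -50 -49.96 -0.74
18.02 -49 -48.95 -1.2
18.27 -48 -48.18 -4.17
18.52 -47 -47.13 -3.95
18.77 -46 -46.01 -4.66
19.02 -45 -45.0 -3.48
19.27 -44 -43.94 -4.1
```

Two clicks so far (-80 and -60). The third should come at about -40, so I'll stop as soon as the force drops, with a hard limit at -36.

```bash
python3 - <<'E'
from rig import bot
from h import *
f0=np.array([.3766,-.0814,-.97])@yd
y=-44;low=0
while y<-36 and low<2:
    y+=.5;bot.servo_line(W(25,y,87),speed=10);s=bot.read_state();f=s["ft_force"]@yd-f0
    low=low+1 if f>-1.7 else 0
    print(round(s["clock"],2),y,round((s["ee_pos"]-C)@yd,2),round(f,2))
bot.servo_line(W(25,y-12,87),speed=60)
bot.servo_line(W(25,y-12,180),speed=150)
bot.move_to(W(-60,30,250),Q)
bot.dwell(.2)
s=bot.read_state();c=bot.read_camera("wrist");print(s["clock"])
cv2.imwrite("pics/w3.png",c["image"]);np.savez("w3.npz",ee_pos=s["ee_pos"],tool_rot=s["tool_rot"],**c)
E
```

```text
19.52 -43.5 -43.6 -5.37
19.77 -43.0 -43.02 -3.93
20.02 -42.5 -42.57 -6.03
20.27 -42.0 -42.0 -5.2
20.52 -41.5 -41.42 -3.86
20.77 -41.0 -40.82 -3.01
21.02 -40.5 -40.27 -2.27
21.27 -40.0 -39.84 -0.55
21.52 -39.5 -39.3 0.31
23.4417
```

View pics/w3.png

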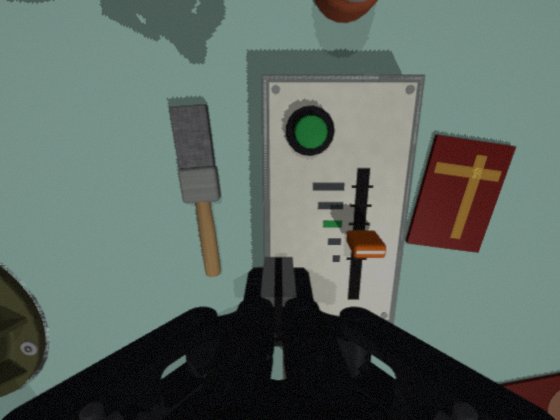

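```bash
python3 - <<'E'
from h import *
c=dict(np.load("w3.npz"));im=c["image"]
hsv=cv2.cvtColor(im,cv2.COLOR_BGR2HSV);H,S,V=[hsv[...,i].astype(int) for i in range(3)]
loc=lambda p:np.array([(p-C)@xd,(p-C)@yd]).round(1)
roi=np.zeros(H.shape,bool);roi[220:275,335:400]=1
m=roi&(H<20)&(S>120)&(V>130)
st,ce,l=blob(m)[0];print(st,ce,loc(cast(c,(st[0]+st[2]/2-.5,st[1]+st[3]/2-.5),98,c)[0]))
roi[:]=0;roi[90:170,270:350]=1
st,ce,l=blob(roi&(H>45)&(H<85)&(S>120))[0];print("button",ce,loc(cast(c,ce,72,c)[0]),V[l].mean())
cv2.imwrite("pics/w3c.png",cv2.resize(im[215:275,320:400],None,fx=6,fy=6,interpolation=0))
E
```

```text
[356 247  30   4 117] [370.44444444 248.48717949] [ 24.8 -16.4]
button [310.34405145 131.25830654] [-30.4  85.8] 93.85744908896034
```

View pics/w3c.png

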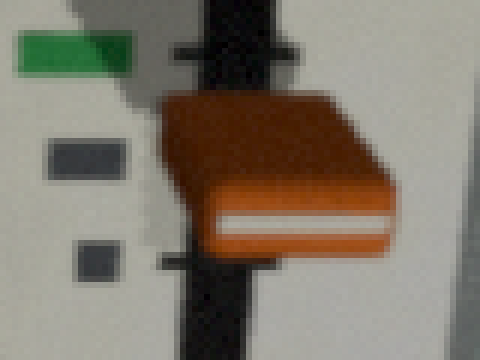

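```bash
python3 - <<'E'
from h import *
c=dict(np.load("w3.npz"))
loc=lambda p:np.array([(p-C)@xd,(p-C)@yd]).round(1)
f=lambda u,v,z:print(loc(cast(c,(u/6+319.5,v/6+214.5),z,c)[0]))
f(299,219.5,98); f(299,182,98); f(299,257,98); print("front bottom edge z58 (should be y+7)");f(250,95,58)
print("ticks/bars z50");f(285,52,50);f(265,262,50);f(75,53,50);f(86,160,50)
E
```

```text
[ 24.  -18.9]
[ 23.5 -12.7]
[ 24.5 -25.2]
front bottom edge z58 (should be y+7)
[ 25.8 -14.3]
ticks/bars z50
[33.4 -9.5]
[ 33.1 -49.7]
[-3.1 -9.6]
[ -0.1 -29.8]
```

The paddle's top centre measures y≈-19, while the third tick is at -9.5. So the lever is balanced on the third ridge and hasn't snapped in. I'll go back behind it and push a few mm more; the next contact wouldn't come until about -28.5.

```bash
python3 - <<'E'
from rig import bot
from h import *
bot.move_to(W(25,-54,180),Q)
bot.servo_line(W(25,-54,87),speed=150)
bot.servo_line(W(25,-42,87),speed=40)
f0=bot.read_state()["ft_force"]@yd;print(f0)
y=-42
while y<-35:
    y+=1;bot.servo_line(W(25,y,87),speed=12);s=bot.read_state()
    print(round(s["clock"],2),y,round((s["ee_pos"]-C)@yd,2),round(s["ft_force"]@yd-f0,2))
bot.servo_line(W(25,-50,87),speed=60)
bot.servo_line(W(25,-50,180),speed=150)
bot.move_to(W(-60,30,250),Q)
bot.dwell(.1)
s=bot.read_state();c=bot.read_camera("wrist");print(s["clock"])
np.savez("w4.npz",ee_pos=s["ee_pos"],tool_rot=s["tool_rot"],**c)
cv2.imwrite("pics/w4c.png",cv2.resize(c["image"][195:275,320:400],None,fx=6,fy=6,interpolation=0))
E
```

```text
-0.6725639388893434
25.57 -41 -41.06 0.96
25.82 -40 -39.98 -0.14
26.07 -39 -38.95 0.07
26.32 -38 -37.93 0.63
26.57 -37 -36.94 0.85
26.82 -36 -35.95 -0.2
27.07 -35 -34.97 0.71
28.9333
```

View pics/w4c.png

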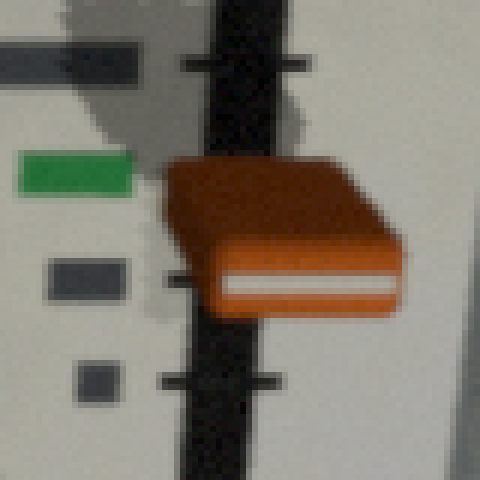

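```bash
python3 - <<'E'
from h import *
c=dict(np.load("w4.npz"))
loc=lambda p:np.array([(p-C)@xd,(p-C)@yd]).round(1)
f=lambda u,v,z:print(loc(cast(c,(u/6+319.5,v/6+194.5),z,c)[0]))
f(308,277.5,98); f(308,238,98); f(308,317,98); f(255,158,58)
E
```

```text
[24.4 -8.6]
[23.8 -2.2]
[ 24.9 -15.1]
[25.7 -3.9]
```

The lever is now in the third notch (top centre -8.6, base about -11, against -10 nominal). Next is the button.

```bash
python3 - <<'E'
from rig import bot
from h import *
bot.move_to(W(-30,85,130),Q)
bot.servo_line(W(-30,85,96),speed=60);bot.dwell(.1)
f0=bot.read_state()["ft_force"][2]
z=96;on=False
while z>81:
    z-=1;bot.servo_line(W(-30,85,z),speed=20);s=bot.read_state();f=s["ft_force"][2]-f0
    print(round(s["clock"],2),z,round(s["ee_pos"][2],2),round(f,2))
    if f>11: break
c=bot.read_camera("scene");cv2.imwrite("pics/s5.png",c["image"])
bot.servo_line(W(-30,85,110),speed=40)
bot.servo_line(W(-30,85,180),speed=150)
bot.move_to(W(-90,40,260),Q);bot.dwell(.1)
s=bot.read_state();c=bot.read_camera("wrist");print(s["clock"],s["ft_force"])
np.savez("w6.npz",ee_pos=s["ee_pos"],tool_rot=s["tool_rot"],**c)
a=bot.read_camera("scene")["image"]
cv2.imwrite("pics/w6.png",c["image"]);cv2.imwrite("pics/s6.png",a)
E
```

```text
30.65 95 95.09 0.48
30.9 94 93.94 0.08
31.15 93 92.92 1.36
31.4 92 91.93 0.79
31.65 91 91.06 1.71
31.9 90 90.06 2.36
32.15 89 89.07 1.75
32.4 88 88.04 3.65
32.65 87 87.03 3.69
32.9 86 86.02 4.76
33.15 85 85.08 5.76
33.4 84 84.87 16.34
35.4833 [ 0.39032521 -0.40901461  0.44520688]
```

View pics/w6.png

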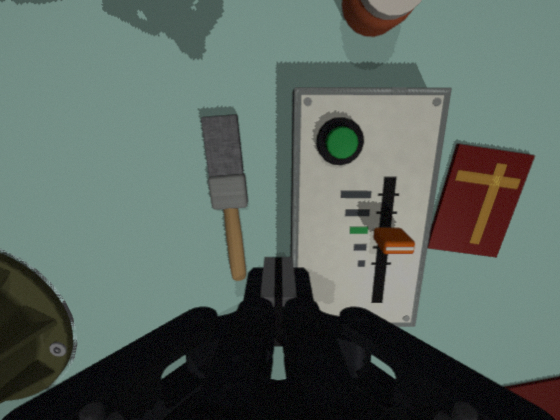

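View pics/s6.png

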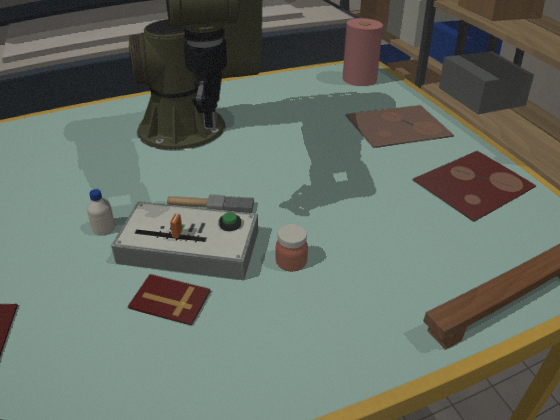

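View pics/s5.png

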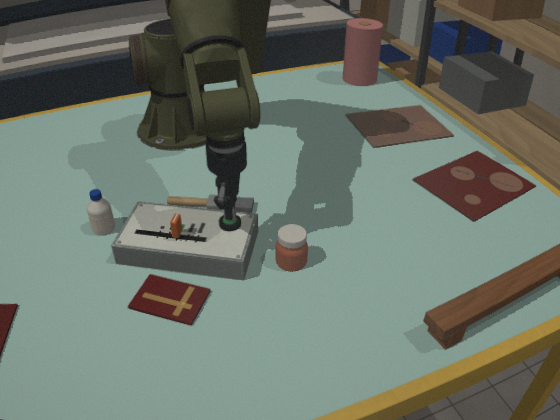

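The wrist view shows the lever at (395,241), level with the green bar, and the button at (342,142). The scene view shows the jar, glue, brush and tile where they were. I'll run final numeric checks, then hand in.

```bash
python3 - <<'E'
from rig import bot
from h import *
c=dict(np.load("w6.npz"));im=c["image"]
hsv=cv2.cvtColor(im,cv2.COLOR_BGR2HSV);H,S,V=[hsv[...,i].astype(int) for i in range(3)]
roi=np.zeros(H.shape,bool);roi[110:175,310:370]=1
st,ce,l=blob(roi&(H>45)&(H<85)&(S>120))[0]
A,e=pose(c,c);p=cast(c,ce,0,c)[0]-e;d=np.median(c["depth"][l]);print("button z",(e+p*d/(p@A[:,2]))[2])
p=cast(c,(396.5,246),98,c)[0];print("paddle approx",(p-C)@xd,(p-C)@yd)
t0=dict(np.load("top0.npz"))["image"].astype(int);t=bot.read_camera("top")["image"];cv2.imwrite("pics/t7.png",t)
t=t.astype(int)
for n,(u,v) in dict(jar=(265,190),glue=(408,290),tile=(364,186),brush=(304,282)).items():
    print(n,np.abs(t-t0)[v-15:v+15,u-15:u+15].mean())
E
```

```text
button z 70.510953404877
paddle approx 21.61924204658835 -7.318433146106871
jar 9.163333333333334
glue 7.068148148148148
tile 6.797407407407407
brush 48.94185185185185
```

View pics/t7.png

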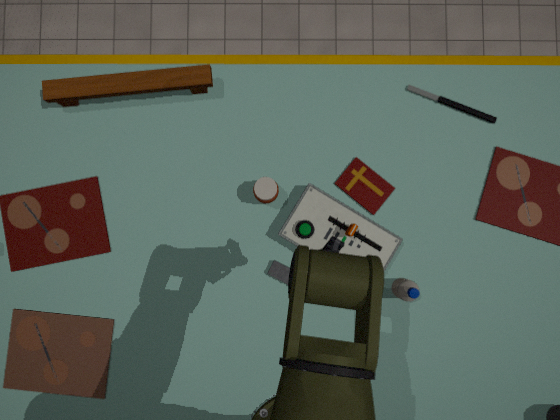

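```bash
python3 -c "
from rig import bot
print(bot.read_state()['clock']);bot.finish_job()"
```

```text
35.6333
the job is handed in; nothing more can be done
```

The lever is in the third notch, the green button was pressed fully down and came back up, and I handed the job in at 35.6 s of the 48 s allowed.

- **Lever:** I pushed it with the outer sides of the closed fingers, and the push force stayed at about 6 N or less. Two clicks were clear from the force drops. At the third, the force dropped and I backed off, but the wrist picture showed the lever still on the ridge (y about -19 mm, against -10 mm for the notch). I went back and pushed a few millimetres further, where almost no force registered. The next picture put it at -9 to -11 mm. A rougher reading after the button press gave -7 mm. I read no further resistance after the third ridge, so it never came near the fourth.
- **Button:** The force rose steadily to about 5.8 N, then hit a hard stop at about 6 mm of travel, peaking at 16 N. Afterwards its top read 70.5 mm, against 70.8 mm before the press, so it is back up. I could not see any lamp light in the pictures, so that it is on is inferred from the full press.
- **Other objects:** The jar, glue bottle and tile look unmoved in the before and after pictures. The arm hid the brush from the top camera, so its difference check there means nothing. It looks undisturbed in the wrist and scene pictures.
- **Finish:** The gripper ended at 260 mm height, clear of everything.

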